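# Unplug tested sensors onto the cooling rail and nest the tubs

### The arm

A 6-joint arm with a two-finger parallel gripper is mounted at the origin on the work surface. World frame = base frame: x ahead of the robot, y to its left, z up, the work surface at z = 0. Lengths are in m, angles in degrees, forces in N, time in s.
With the tool pointing down it reaches from about 0.3 to 0.875 m from the base axis. Payload 6.4 kg.
Tool frame: the origin (TCP) lies at the very end of the fingers, on their centre line; the grasp point (between the pads) lies 19 mm behind it (grip_depth is the z of the grasp point in the tool frame, in m); z points along the fingers, y is the line along which they close (so a half turn about z gives the same grasp; the last joint's range is limited). The gripper opens to 85 mm and grips with 20 to 120 N. Pads are 22 mm wide; open, the fingers measure 114 mm over their backs; the gripper's body (76 mm by 85 mm) begins 54 mm behind the grasp point. The pads swing forward as they close: fully open they stand 13 mm farther back than shut.
Start: joints at [54.987, 10.359, 92.074, -0, 77.567, -11.82], TCP at [0.226, 0.529, 0.231] pointing down, gripper open.
Joint ranges: [-171.53, 171.53], [-51.25, 118.39], [17.06, 147.69], [-65.23, 245.23], [0, 150.52], [-178.68, 178.68]. Speed limits (degrees/s): [147.25, 147.25, 172.46, 180, 180, 180].

### API

Orientations are given as a 3x3 rotation matrix whose columns are the frame's x, y, z axes.
In Python, from cell import * gives the robot as it stands. The module is installed in compiled form; this text tells all that it offers.
- The arm moves only by the shell command python3 -m creep 'ROWS' [OPENING] [FORCE]. ROWS is JSON, a list of rows, each a list of 6 numbers: the shift along the tool's x, y, z in m, then the turn, a rotation vector about the tool's x, y, z in rad. A call has 1 to 20 rows; each row shifts and turns the commanded pose from where the row before left it, along the tool's axes as they then stand; what a row does not reach is not made up. A row lasts 1/12 s, in which the tool goes at most 41.7 mm and 7.16 degrees, less where a joint would pass 70% of its speed; a pose out of reach is approached as far as the arm can. A call with a gripper value outside its range is refused whole. OPENING is the opening, from -1 (shut) to 1 (fully open), set as the call begins (- or left out, the last holds). The fingers move at their own pace and stop on an object; FORCE is the grip in N (left out, the last holds). Time passes only in rows, so rows that do not move let the fingers close. It gives the time, the measured TCP pose, the force, the opening and the grip force at its end, in the units of the state.
- read_state(): the state, without advancing time (a new reading comes with each control period).
- capture(name): name is "side" or "top"; returns a dict with "img" (420x560x3 uint8, red, green, blue), "vertical_fov" (degrees; the focal length in pixels is half the picture's height over the tangent of half this angle, whatever the lens; pixels are square), "cx", "cy" (the principal point, pixels), "R" (3x3) and "t" (3): a world point X has camera coordinates R X + t. Camera axes: x right, y down, z forward; pixel columns grow to the right and rows downward; lengths in m; the calibration is good to about 2 mm. A picture is of the moment at which its call begins. There is no depth.
- finish_job(): hands the job in; it is judged then, once.
Trained networks look in a picture, given as the dict that the camera call returned (one of the last four; its "shot" number tells which), for a name from the list of things; names that differ only in an ending like _2 or _b are one class to them, and where a whole thing is asked for, a point or a joint stands for the part that bears it (a point fixed in the world has none). Each returns a list of dicts, best first, with "confidence" (0 to 1); they miss things now and then, are a little off and sometimes report something else, mostly with a low value. They report only what shows in the picture. A call takes as long as a camera call.
- find_in(picture, target): "location" ([column, row] as shares, 0 to 1, of the picture: columns of its width, rows of its height, amid what is visible of it).
- cut_out(picture, target): "pixels" (420x560 bool, what is visible of it) and "location" ([column, row] as shares, 0 to 1, of the picture: columns of its width, rows of its height, amid what is visible of it).
- place_of(picture, target): "location" ([column, row] as shares, 0 to 1, of the picture: columns of its width, rows of its height: a listed point, or the origin of a listed thing).
The state is a dict: "time_s": time; "joint_pos": joint angles; "joint_velocities": joint speeds; "joint_torque": joint torques, N m; "tool_pos": TCP position; "ee_rot": TCP orientation; "ft_force": force on the tool from outside, world axes, zero at the start; "moment": the same for the moment, N m; "grip_width": finger opening in m; "grip_force": force on a finger pad.
Only numpy, scipy, OpenCV 4.12 (cv2) and the standard library are available. Lean on these libraries where they do the work, as an engineer would, in place of code of your own. Each camera call takes 0.05 s, during which the arm holds its last target. There are 200 camera calls.

### The job

The batch has finished its test, so clear the station: pull every sensor straight up out of its snap socket and stand it upright on top of the narrow raised rail to cool, the sensors clear of one another and none of them tipped over on the way. Nest the three emptied parts tubs upright on the bench in order of size, medium fully down in large and small fully down in medium, and leave the meter, wire spool and screwdriver alone.

Things in the scene. Friction and masses are not known exactly. Their poses are not given: they have to be found in the camera images.
- sensor1: finned cast-aluminium sensor, 48 mm across, 66 mm tall, about 0.2 kg (absent in some starts); origin at the centre of its underside, z up its axis. Foot disc 44 mm across and 6 mm thick, then a neck 35 mm across up to 20 mm, then the 48 mm finned head (z 20 to 62 mm) by which it is gripped. It starts snapped into socket 1 of the dock board; a straight upward pull of roughly 10 N frees it
- sensor2: finned cast-aluminium sensor, 48 mm across, 66 mm tall, about 0.2 kg (absent in some starts); origin at the centre of its underside, z up its axis. Foot disc 44 mm across and 6 mm thick, then a neck 35 mm across up to 20 mm, then the 48 mm finned head (z 20 to 62 mm) by which it is gripped. It starts snapped into socket 2 of the dock board; a straight upward pull of roughly 10 N frees it
- sensor3: finned cast-aluminium sensor, 48 mm across, 66 mm tall, about 0.2 kg (absent in some starts); origin at the centre of its underside, z up its axis. Foot disc 44 mm across and 6 mm thick, then a neck 35 mm across up to 20 mm, then the 48 mm finned head (z 20 to 62 mm) by which it is gripped. It starts snapped into socket 3 of the dock board; a straight upward pull of roughly 10 N frees it
- sensor4: finned cast-aluminium sensor, 48 mm across, 66 mm tall, about 0.2 kg (absent in some starts); origin at the centre of its underside, z up its axis. Foot disc 44 mm across and 6 mm thick, then a neck 35 mm across up to 20 mm, then the 48 mm finned head (z 20 to 62 mm) by which it is gripped. It starts snapped into socket 4 of the dock board; a straight upward pull of roughly 10 N frees it
- dock: fixed black test board 190 x 190 x 6 mm with 2 x 2 snap sockets 95 mm apart; origin at the centre of its underside, x and y along its sides. Each socket has two sprung balls that catch over the sensor's foot, in small blocks reaching 17 mm above the board
- rail_top (a point): centre of the top face of the narrow raised cooling rail: a fixed slotted aluminium profile, 20 mm wide (along x), 320 mm long (along y), its top 80 mm above the bench, on two feet; z up
- tub_large: wide low round open grey tub, 90 mm outside diameter, 34 mm tall, wall 3 mm, floor 4 mm; origin at the centre of its underside, z up
- tub_medium: middle round open grey tub, 64 mm outside diameter, 62 mm tall, wall 3 mm, floor 4 mm; origin at the centre of its underside, z up
- tub_small: narrow tall round open grey tub, 42 mm outside diameter, 86 mm tall, wall 3 mm, floor 4 mm; origin at the centre of its underside, z up
- meter: bystander: yellow hand-held meter lying on the bench, 90 x 160 x 40 mm; origin at the centre of its underside
- spool: bystander: small spool of wire standing on the bench, 64 mm across, 38 mm tall; origin at the centre of its underside
- driver: bystander: screwdriver lying on the bench beyond the work

How it is judged:
By the outcome, as a careful person would: the job done as asked, in the order asked, and still so for the second after the job is handed in, with the robot touching nothing.
Of sensor1, sensor2, sensor3, sensor4 only 3 to 4 are there at a start; the rules pass over those that are not, and their reading is None.
At some moment in a run one of tub_large, tub_medium may be knocked a few centimetres aside while the robot is not near it.
It also fails if it takes over 210 s, if anything falls off the work surface, if the arm or the gripper's body presses on something with over 40 N, if the wrist force passes 120 N, or if a joint passes its speed limit or range.

## Working session

There is one attempt and no reset: what is moved stays moved. The work goes in short steps, Python scripts to look and compute and a shell command to move; the robot and the scene stay as the last step left them, time stands still between calls to the robot, and variables do not carry over. Pictures are saved under pics/ and viewed, at most 16 in all, crops included, and the job is handed in when it is done.

```bash
mkdir -p pics; cat > h.py <<'E'
from cell import *
import numpy as np, cv2
def K(c):
    f=c["img"].shape[0]/2/np.tan(np.radians(c["vertical_fov"]/2)); return f
def proj(c,X):
    p=np.array(c["R"])@np.array(X)+np.array(c["t"]); f=K(c); return np.array([c["cx"]+f*p[0]/p[2],c["cy"]+f*p[1]/p[2]])
def ray(c,uv):
    f=K(c); d=np.array([(uv[0]-c["cx"])/f,(uv[1]-c["cy"])/f,1]); R=np.array(c["R"]); return -R.T@np.array(c["t"]),R.T@d
def atz(c,uv,z):
    o,d=ray(c,uv); return o+d*(z-o[2])/d[2]
def tri(c1,u1,c2,u2):
    o1,d1=ray(c1,u1);o2,d2=ray(c2,u2)
    s=np.linalg.lstsq(np.c_[d1,-d2],o2-o1,rcond=None)[0]
    a=o1+d1*s[0];b=o2+d2*s[1]; return (a+b)/2,np.linalg.norm(a-b)
def px(r): return np.array(r["location"])*[560,420]
E
python3 - <<'E'
from h import *
np.set_printoptions(precision=4,suppress=True)
s=read_state();print(s["tool_pos"],s["ee_rot"],s["grip_width"])
C={n:capture(n) for n in("side","top")}
for n,c in C.items():
    cv2.imwrite(f"pics/{n}0.png",c["img"][:,:,::-1]); print(n,c["vertical_fov"],c["cx"],c["cy"],-np.array(c["R"]).T@c["t"], np.array(c["R"])[2])
for t in ["sensor1","sensor2","sensor3","sensor4","dock","rail_top","tub_large","tub_medium","tub_small","meter","spool","driver"]:
    r={n:place_of(C[n],t) for n in C}
    for n in C: print(t,n,[(px(q).round(1).tolist(),round(q["confidence"],2)) for q in r[n][:5]])
    if r["side"] and r["top"]:
        print("   tri",*tri(C["side"],px(r["side"][0]),C["top"],px(r["top"][0])))
E
```

```text
[0.2261 0.5281 0.2304] [[-0.9192  0.3938 -0.001 ]
 [ 0.3938  0.9192 -0.0014]
 [ 0.0004 -0.0017 -1.    ]] 0.0855442531893204
side 51.89635032769994 278.59762487556526 209.96219131687056 [ 0.0019 -0.578   0.6352] [ 0.5992  0.5847 -0.5469]
top 54.9943838887337 277.30713503251536 215.4933996911583 [ 0.4726 -0.0239  0.9921] [ 0.1453  0.0124 -0.9893]
sensor1 side [([399.4, 317.8], 0.82), ([380.4, 350.5], 0.72), ([330.9, 330.8], 0.67)]
sensor1 top [([417.7, 271.5], 0.95), ([408.2, 233.9], 0.91), ([380.5, 276.2], 0.8)]
   tri [ 0.4928 -0.3475  0.0715] 0.046671951476786794
sensor2 side [([399.4, 317.8], 0.82), ([380.4, 350.5], 0.72), ([330.9, 330.8], 0.67)]
sensor2 top [([417.7, 271.5], 0.95), ([408.2, 233.9], 0.91), ([380.5, 276.2], 0.8)]
   tri [ 0.4928 -0.3475  0.0715] 0.046671951476786794
sensor3 side [([399.4, 317.8], 0.82), ([380.4, 350.5], 0.72), ([330.9, 330.8], 0.67)]
sensor3 top [([417.7, 271.5], 0.95), ([408.2, 233.9], 0.91), ([380.5, 276.2], 0.8)]
   tri [ 0.4928 -0.3475  0.0715] 0.046671951476786794
sensor4 side [([399.4, 317.8], 0.82), ([380.4, 350.5], 0.72), ([330.9, 330.8], 0.
[... 392 characters left out ...]
7
tub_large side [([291.7, 244.9], 0.57)]
tub_large top [([287.2, 224.8], 0.97)]
   tri [ 0.5948 -0.0371  0.0122] 0.003739164220177222
tub_medium side [([209.7, 254.1], 0.76)]
tub_medium top [([239.0, 285.4], 0.59)]
   tri [0.4473 0.0813 0.0094] 0.0006803664274229692
tub_small side [([259.3, 281.0], 0.82)]
tub_small top []
meter side [([366.1, 227.2], 0.92)]
meter top [([322.8, 152.3], 0.78)]
   tri [ 0.7762 -0.1258  0.0095] 0.0020901010746737277
spool side [([309.4, 210.0], 0.68)]
spool top [([261.3, 163.5], 0.67)]
   tri [0.7473 0.0305 0.007 ] 0.0064684945154319965
driver side [([264.4, 191.9], 0.68)]
driver top [([194.6, 166.1], 0.87)]
   tri [ 0.7455  0.2003 -0.0037] 0.004228270115344699
```

View pics/side0.png

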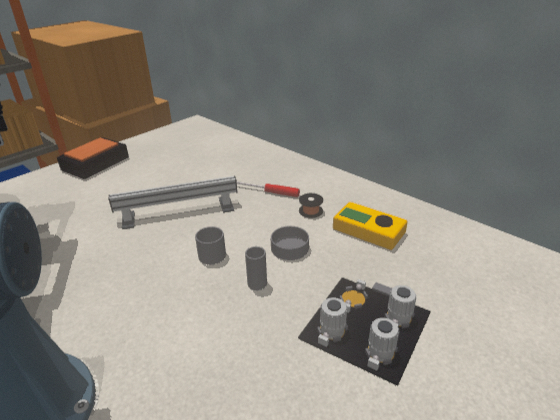

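View pics/top0.png

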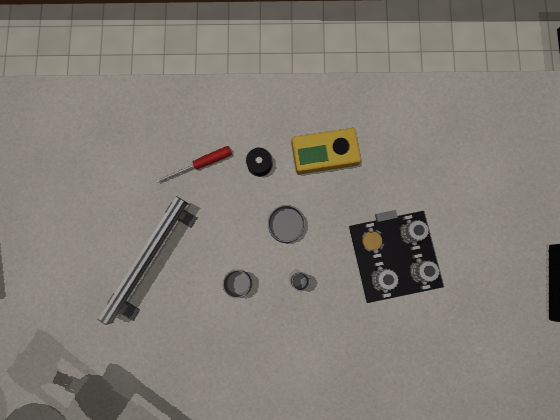

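Both views show three sensors on the board and the rear-left socket empty (top view 372,240). The sensor heads are at about (418,230), (429,271) and (388,280) in the top view. The rail runs from (180,200) to (105,322), with medium tub at (239,284), small at (300,282) and large at (287,225).

```bash
python3 - <<'E'
from h import *
np.set_printoptions(precision=4,suppress=True)
C={n:capture(n) for n in("side","top")}
S,T=C["side"],C["top"]
a=[px(r) for r in place_of(S,"sensor1")];b=[px(r) for r in place_of(T,"sensor1")]
for p in b:
    X=[(tri(S,q,T,p),q) for q in a]; (x,e),q=min(X,key=lambda v:v[0][1]); print("sensor",p,q,x,round(e,4),"top@z.006",atz(T,p,.006)[:2],"side",atz(S,q,.006)[:2])
# masks: top
def mask(c,t):
    r=cut_out(c,t); return r
for n,c in C.items():
    for t in ["rail_top","dock","tub_small","tub_medium","tub_large"]:
        r=cut_out(c,t)
        if not r: print(n,t,"none"); continue
        m=r[0]["pixels"].astype(np.uint8); k=max(cv2.findContours(m,cv2.RETR_EXTERNAL,cv2.CHAIN_APPROX_NONE)[0],key=cv2.contourArea)
        print(n,t,round(r[0]["confidence"],2),px(r[0]),m.sum(),"rect",cv2.boxPoints(cv2.minAreaRect(k)).round().tolist())
    for r in cut_out(c,"sensor1"):
        ys,xs=np.nonzero(r["pixels"]); print(n,"sensor mask",px(r),xs.min(),xs.max(),ys.min(),ys.max())
E
python3 - <<'E'
import cv2
a=cv2.imread("pics/top0.png");s=cv2.imread("pics/side0.png")
A=cv2.resize(a[200:310,340:450],(400,400),interpolation=cv2.INTER_CUBIC)
B=cv2.resize(a[190:330,90:230],(400,400),interpolation=cv2.INTER_CUBIC)
cv2.imwrite("pics/crop.png",cv2.hconcat([A,B]))
E
```

```text
sensor [408.8   232.512] [398.888 313.194] [ 0.5742 -0.3324  0.0121] 0.0035 top@z.006 [ 0.5736 -0.3329] side [ 0.5813 -0.3311]
sensor [379.12 278.88] [331.52 328.02] [ 0.4629 -0.2571  0.0062] 0.0028 top@z.006 [ 0.4619 -0.2561] side [ 0.4641 -0.2578]
side rail_top 0.91 [173.208 195.384] 2549 rect [[108.0, 194.0], [234.0, 174.0], [240.0, 209.0], [113.0, 229.0]]
side dock 0.78 [362.096 329.112] 5797 rect [[297.0, 337.0], [336.0, 260.0], [435.0, 309.0], [396.0, 386.0]]
side tub_small 0.94 [255.584 265.818] 826 rect [[244.0, 247.0], [264.0, 245.0], [267.0, 289.0], [247.0, 290.0]]
side tub_medium 0.79 [206.192 242.382] 956 rect [[194.0, 228.0], [222.0, 224.0], [226.0, 262.0], [198.0, 265.0]]
side tub_large 0.76 [288.512 242.088] 1125 rect [[270.0, 226.0], [308.0, 226.0], [308.0, 259.0], [270.0, 259.0]]
side sensor mask [332.584 315.42 ] 320 346 297 337
side sensor mask [383.376 338.982] 368 398 317 359
top rail_top 0.82 [144.2   261.996] 2461 rect [[96.0, 319.0], [175.0, 194.0], [201.0, 211.0], [123.0, 336.0]]
top dock 0.72 [391.216 253.008] 5021 rect [[347.0, 220.0], [424.0, 202.0], [444.0, 286.0], [366.0, 304.0]]
top tub_small 0.67 [239.792 283.5  ] 677 rect [[223.0, 270.0], [252.0, 270.0], [252.0, 297.0], [223.0, 297.0]]
top tub_medium 0.91 [238.392 288.288] 676 rect [[217.0, 284.0], [238.0, 264.0], [257.0, 283.0], [237.0, 304.0]]
top tub_large 0.65 [288.904 222.684] 1116 rect [[268.0, 205.0], [304.0, 205.0], [304.0, 242.0], [268.0, 242.0]]
top sensor mask [385.896 280.308] 373 397 269 288
top sensor mask [422.688 272.496] 412 438 261 280
top sensor mask [415.576 230.916] 402 427 221 241
```

View pics/crop.png

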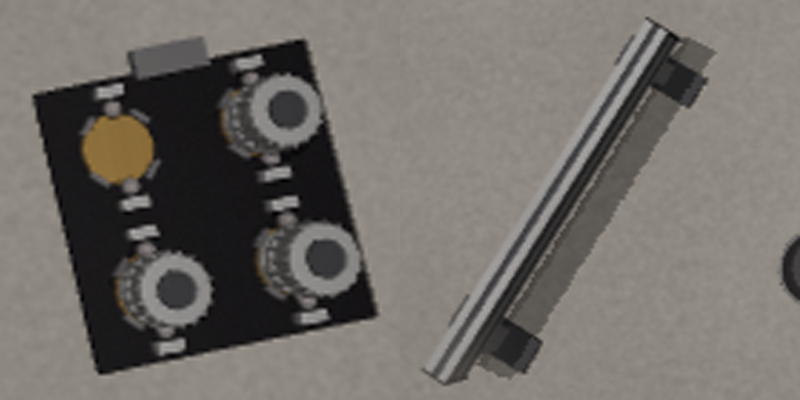

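The crop shows the board corners clearly at (35,95), (305,38), (377,316) and (100,373). The head centres are at (286,110), (325,260) and (177,289). The rail's top face runs from about (656,25) to (434,372).

```bash
python3 - <<'E'
from h import *
np.set_printoptions(precision=4,suppress=True)
C={n:capture(n) for n in("side","top")}
S,T=C["side"],C["top"]
A=lambda x,y:(340+x/3.636-.5,200+y/3.636-.5); B=lambda x,y:(90+(x-400)/2.857-.5,190+y/2.857-.5)
k=np.array([atz(T,A(*p),.006)[:2] for p in[(35,95),(305,38),(377,316),(100,373)]]);print("corners",k,"mean",k.mean(0),np.linalg.norm(k-np.roll(k,1,0),axis=1))
for p in[(286,110),(325,260),(177,289)]: print("head@.072",atz(T,A(*p),.072)[:2])
print("socket",atz(T,A(118,150),.007)[:2])
for q,p in zip([(403,292),(384,326),(333,305)],[(286,110),(325,260),(177,289)]): print("tri",*tri(S,q,T,A(*p)), atz(S,q,.072)[:2])
u,l=atz(T,B(656,25),.08),atz(T,B(434,372),.08);print("rail",u,l,(u+l)/2,np.linalg.norm(u-l),np.degrees(np.arctan2(*(u-l)[1::-1])))
print("rail endpoints proj in side",proj(S,u),proj(S,l))
for t in["tub_large","tub_medium"]:
    print(t,px(place_of(T,t)[0]))
im=np.hstack([cv2.resize(S["img"][170:236,100:250],(0,0),fx=2.6,fy=2.6,interpolation=2)[:400,:390],cv2.resize(S["img"][270:390,300:440],(0,0),fx=2.8,fy=2.8,interpolation=2)[:171,:392] if 0 else cv2.resize(S["img"][275:341,300:450],(0,0),fx=2.6,fy=2.6,interpolation=2)])
cv2.imwrite("pics/crop2.png",im[:,:,::-1]);print(im.shape)
E
```

```text
corners [[ 0.5913 -0.1878]
 [ 0.6293 -0.3715]
 [ 0.4436 -0.4084]
 [ 0.4072 -0.2251]] mean [ 0.5179 -0.2982] [0.1878 0.1876 0.1893 0.1869]
head@.072 [ 0.5731 -0.3338]
head@.072 [ 0.4797 -0.3528]
head@.072 [ 0.4623 -0.2608]
socket [ 0.5538 -0.2421]
tri [ 0.5734 -0.3346  0.0699] 0.0002578551813916933 [ 0.5714 -0.3356]
tri [ 0.4796 -0.3531  0.0707] 0.0002915504709896607 [ 0.4784 -0.3536]
tri [ 0.4616 -0.2606  0.0702] 0.0019622025271097614 [ 0.4593 -0.261 ]
rail [0.6479 0.214  0.08  ] [0.3754 0.3778 0.08  ] [0.5117 0.2959 0.08  ] 0.3179818528417576 -31.008702460293275
rail endpoints proj in side [234.4864 177.1521] [110.0169 195.6617]
tub_large [286.216 221.214]
tub_medium [238.224 284.004]
(172, 780, 3)
```

View pics/crop2.png

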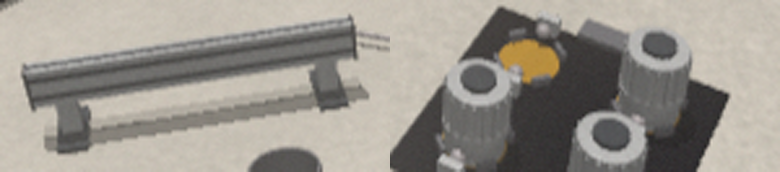

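```bash
cat > d.py <<'E'
import sys
from h import *
s=read_state(); t=np.array(list(map(float,sys.argv[1:4]))); p=np.array(s["tool_pos"])
d=np.array(s["ee_rot"]).T@(t-p); n=np.linalg.norm(d)
print("now",p.round(4),"tool delta",d.round(4),"norm",n.round(4),"rows@35mm",np.ceil(n/.035),"per row",(d/max(1,np.ceil(n/.035))).round(4),"F",np.round(s["ft_force"],1),"w",round(s["grip_width"],4),"t",s["time_s"])
E
python3 d.py .5735 -.3346 .2
```

```text
now [0.2264 0.5285 0.2313] tool delta [-0.6589 -0.6567  0.0313] norm 0.9308 rows@35mm 27.0 per row [-0.0244 -0.0243  0.0012] F [ 0.3 -0.4 -0.2] w 0.0854 t 2.3
```

```bash
python3 -m creep '[[-0.0244,-0.0243,0.001,0,0,0],[-0.0244,-0.0243,0.001,0,0,0],[-0.0244,-0.0243,0.001,0,0,0],[-0.0244,-0.0243,0.001,0,0,0],[-0.0244,-0.0243,0.001,0,0,0],[-0.0244,-0.0243,0.001,0,0,0],[-0.0244,-0.0243,0.001,0,0,0],[-0.0244,-0.0243,0.001,0,0,0],[-0.0244,-0.0243,0.001,0,0,0],[-0.0244,-0.0243,0.001,0,0,0],[-0.0244,-0.0243,0.001,0,0,0],[-0.0244,-0.0243,0.001,0,0,0],[-0.0244,-0.0243,0.001,0,0,0],[-0.0244,-0.0243,0.001,0,0,0],[-0.0244,-0.0243,0.001,0,0,0],[-0.0244,-0.0243,0.001,0,0,0],[-0.0244,-0.0243,0.001,0,0,0],[-0.0244,-0.0243,0.001,0,0,0],[-0.0244,-0.0243,0.001,0,0,0],[0,0,0,0,0,0]]' 1 && python3 d.py .5735 -.3346 .2
```

```text
time_s: 3.97
tool_pos: [0.4726, -0.0836, 0.2126]
ee_rot: [[-0.917, 0.398, 0.002], [0.398, 0.917, -0.003], [-0.003, -0.002, -1.0]]
ft_force: [-1.2, -0.4, 0.4]
grip_width: 0.0854
grip_force: 0.0
now [ 0.4726 -0.0836  0.2126] tool delta [-0.1924 -0.1901  0.0134] norm 0.2708 rows@35mm 8.0 per row [-0.024  -0.0238  0.0017] F [-1.2 -0.4  0.4] w 0.0854 t 3.9667
```

```bash
python3 -m creep '[[-0.024,-0.0238,0.0015,0,0,0],[-0.024,-0.0238,0.0015,0,0,0],[-0.024,-0.0238,0.0015,0,0,0],[-0.024,-0.0238,0.0015,0,0,0],[-0.024,-0.0238,0.0015,0,0,0],[-0.024,-0.0238,0.0015,0,0,0],[-0.024,-0.0238,0.0015,0,0,0],[-0.024,-0.0238,0.0015,0,0,0],[0,0,0,0,0,0],[0,0,0,0,0,0],[0,0,0,0,0,0]]' && python3 d.py .5735 -.3346 .09
python3 - <<'E'
from h import *
c=capture("side");t=capture("top")
im=np.hstack([cv2.resize(c["img"][190:390,260:460],(400,400)),cv2.resize(t["img"][150:350,320:520],(400,400))])
cv2.imwrite("pics/over1.png",im[:,:,::-1])
E
```

```text
time_s: 4.88
tool_pos: [0.5719, -0.3282, 0.1998]
ee_rot: [[-0.919, 0.394, -0.001], [0.394, 0.919, 0.001], [0.001, 0.001, -1.0]]
ft_force: [0.6, 0.8, 0.7]
grip_width: 0.0854
grip_force: 0.0
now [ 0.5719 -0.3282  0.1998] tool delta [-0.0041 -0.0053  0.1098] norm 0.11 rows@35mm 4.0 per row [-0.001  -0.0013  0.0274] F [0.6 0.8 0.7] w 0.0854 t 4.8833
```

View pics/over1.png

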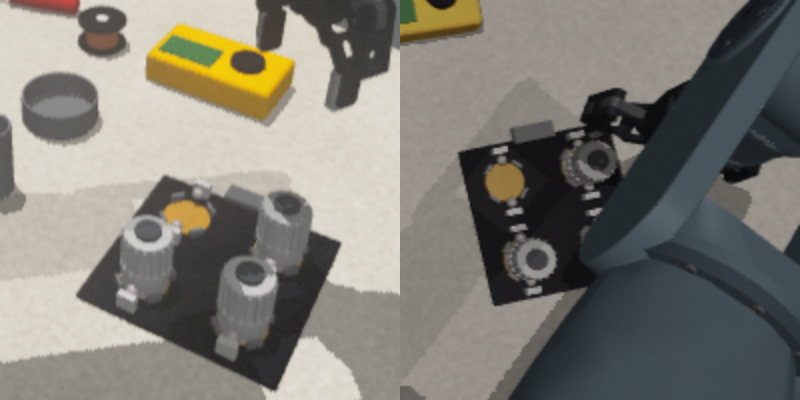

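The picture shows the open fingers straddling sensor 1 from above, with nothing in the way. Next: descend to TCP z = 0.03.

```bash
python3 -m creep '[[-0.004,-0.005,0.01,0,0,0],[0,0,0.025,0,0,0],[0,0,0.025,0,0,0],[0,0,0.025,0,0,0],[0,0,0.025,0,0,0],[0,0,0.02,0,0,0],[0,0,0.02,0,0,0],[0,0,0.02,0,0,0],[0,0,0,0,0,0],[0,0,0,0,0,0],[0,0,0,0,0,0]]' && python3 d.py .5735 -.3346 .03
```

```text
time_s: 5.9
tool_pos: [0.5746, -0.3354, 0.0314]
ee_rot: [[-0.919, 0.393, 0.001], [0.393, 0.919, -0.001], [-0.001, -0.0, -1.0]]
ft_force: [0.6, -0.0, -0.3]
grip_width: 0.0855
grip_force: 0.0
now [ 0.5746 -0.3354  0.0314] tool delta [0.0013 0.0003 0.0014] norm 0.002 rows@35mm 1.0 per row [0.0013 0.0003 0.0014] F [ 0.6 -0.  -0.3] w 0.0855 t 5.9
```

```bash
python3 -m creep '[[0.001,0,0.001,0,0,0],[0,0,0,0,0,0],[0,0,0,0,0,0],[0,0,0,0,0,0],[0,0,0,0,0,0],[0,0,0,0,0,0],[0,0,0,0,0,0],[0,0,0,0,0,0],[0,0,0,0,0,0],[0,0,0,0,0,0],[0,0,0,0,0,0],[0,0,0,0,0,0]]' -1 80; python3 d.py .5735 -.3346 .2
```

```text
time_s: 6.9
tool_pos: [0.574, -0.3355, 0.0309]
ee_rot: [[-0.919, 0.394, 0.002], [0.394, 0.919, -0.002], [-0.002, -0.001, -1.0]]
ft_force: [-0.4, 0.6, 6.1]
grip_width: 0.047
grip_force: 82.2
now [ 0.574  -0.3355  0.0309] tool delta [ 0.0004  0.0005 -0.1691] norm 0.1691 rows@35mm 5.0 per row [ 0.0001  0.0001 -0.0338] F [-0.4  0.6  6.1] w 0.047 t 6.9
```

Gripped at 47 mm. Pull straight up.

```bash
python3 -m creep '[[0,0,-0.003,0,0,0],[0,0,-0.004,0,0,0],[0,0,-0.005,0,0,0],[0,0,-0.006,0,0,0],[0,0,-0.01,0,0,0],[0,0,-0.015,0,0,0],[0,0,-0.02,0,0,0],[0,0,-0.025,0,0,0],[0,0,-0.025,0,0,0],[0,0,-0.025,0,0,0],[0,0,-0.025,0,0,0],[0,0,-0.01,0,0,0],[0,0,0,0,0,0],[0,0,0,0,0,0]]' ; python3 d.py .5888 .2496 .2
python3 - <<'E'
from h import *
c=capture("side")
im=cv2.resize(c["img"][170:390,260:480],(500,500))
cv2.imwrite("pics/lift1.png",im[:,:,::-1])
E
```

```text
time_s: 8.07
tool_pos: [0.573, -0.335, 0.2029]
ee_rot: [[-0.919, 0.394, 0.001], [0.394, 0.919, -0.001], [-0.001, -0.001, -1.0]]
ft_force: [-0.1, -0.8, -2.9]
grip_width: 0.0465
grip_force: 83.0
now [ 0.573  -0.335   0.2029] tool delta [0.2158 0.5436 0.0024] norm 0.5848 rows@35mm 17.0 per row [0.0127 0.032  0.0001] F [-0.1 -0.8 -2.9] w 0.0465 t 8.0667
```

View pics/lift1.png

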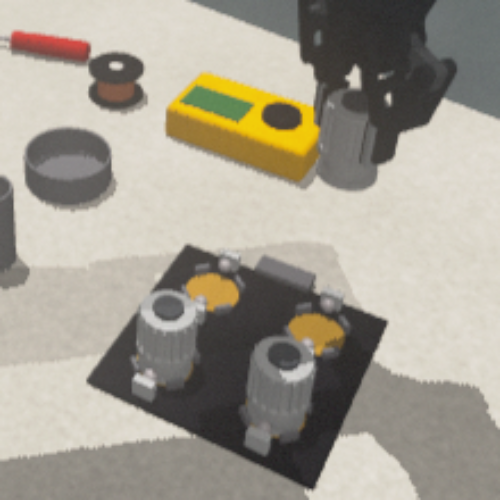

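Picture: sensor 1 is clear of its socket and upright in the fingers, and the other sensors are undisturbed. Next: carry it to the far slot on the rail.

```bash
python3 -m creep '[[0.006,0.015,0,0,0,0],[0.01,0.025,0,0,0,0],[0.0125,0.0315,0,0,0,0],[0.0125,0.0315,0,0,0,0],[0.0125,0.0315,0,0,0,0],[0.0125,0.0315,0,0,0,0],[0.0125,0.0315,0,0,0,0],[0.0125,0.0315,0,0,0,0],[0.0125,0.0315,0,0,0,0],[0.0125,0.0315,0,0,0,0],[0.0125,0.0315,0,0,0,0],[0.0125,0.0315,0,0,0,0],[0.0125,0.0315,0,0,0,0],[0.0125,0.0315,0,0,0,0],[0.0125,0.0315,0,0,0,0],[0.0125,0.0315,0,0,0,0],[0.0125,0.0315,0,0,0,0],[0.01,0.025,0,0,0,0],[0.003,0.006,0,0,0,0],[0,0,0,0,0,0]]' ; python3 d.py .5888 .2496 .2
```

```text
time_s: 9.78
tool_pos: [0.586, 0.2524, 0.2]
ee_rot: [[-0.921, 0.39, -0.004], [0.39, 0.921, -0.0], [0.003, -0.002, -1.0]]
ft_force: [-0.9, -0.4, -2.7]
grip_width: 0.0464
grip_force: 83.1
now [0.586  0.2524 0.2   ] tool delta [-0.0037 -0.0015  0.    ] norm 0.004 rows@35mm 1.0 per row [-0.0037 -0.0015  0.    ] F [-0.9 -0.4 -2.7] w 0.0464 t 9.7833
```

```bash
python3 -m creep '[[-0.003,-0.001,0.005,0,0,0],[0,0,0.015,0,0,0],[0,0,0.02,0,0,0],[0,0,0.02,0,0,0],[0,0,0.015,0,0,0],[0,0,0.007,0,0,0],[0,0,0,0,0,0],[0,0,0,0,0,0],[0,0,0,0,0,0],[0,0,0,0,0,0]]' ; python3 d.py .5888 .2496 .105
python3 - <<'E'
from h import *
c=capture("side");t=capture("top")
im=np.hstack([cv2.resize(c["img"][100:250,100:250],(400,400)),cv2.resize(t["img"][170:340,80:250],(400,400))])
cv2.imwrite("pics/place1.png",im[:,:,::-1])
E
```

```text
time_s: 10.62
tool_pos: [0.5915, 0.2478, 0.1218]
ee_rot: [[-0.919, 0.394, 0.002], [0.394, 0.919, 0.0], [-0.002, 0.001, -1.0]]
ft_force: [0.3, 1.2, -2.6]
grip_width: 0.0464
grip_force: 83.1
now [0.5915 0.2478 0.1218] tool delta [0.0032 0.0005 0.0168] norm 0.0171 rows@35mm 1.0 per row [0.0032 0.0005 0.0168] F [ 0.3  1.2 -2.6] w 0.0464 t 10.6167
```

View pics/place1.png

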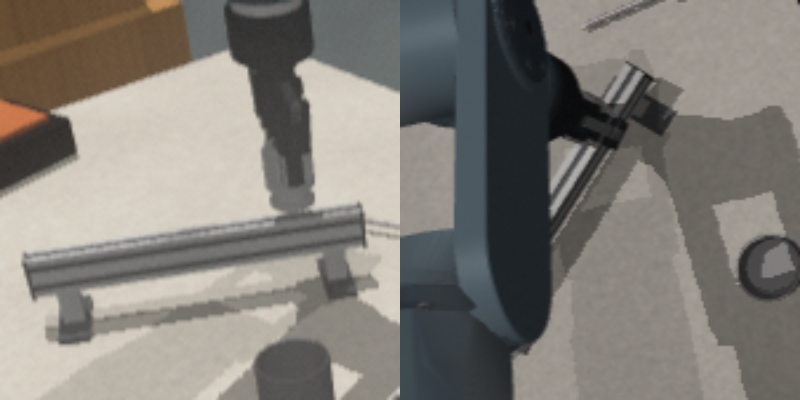

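Picture: sensor 1 hangs about 15 mm above the rail, over its line near the far end. Next: lower it to contact.

```bash
python3 -m creep '[[0.003,0,0.004,0,0,0],[0,0,0.004,0,0,0],[0,0,0.003,0,0,0],[0,0,0.002,0,0,0],[0,0,0,0,0,0],[0,0,0,0,0,0],[0,0,0,0,0,0],[0,0,0,0,0,0]]' ; python3 -m creep '[[0,0,0.002,0,0,0],[0,0,0,0,0,0],[0,0,0,0,0,0]]' | sed -n '2p;4p'; python3 d.py .5888 .2496 .105
```

```text
time_s: 11.38
tool_pos: [0.5879, 0.2491, 0.1075]
ee_rot: [[-0.919, 0.394, 0.0], [0.394, 0.919, 0.0], [-0.0, 0.0, -1.0]]
ft_force: [0.7, -0.4, -2.7]
grip_width: 0.0467
grip_force: 83.1
tool_pos: [0.5876, 0.2491, 0.1052]
ft_force: [-0.2, 0.3, -2.1]
now [0.5876 0.2491 0.1052] tool delta [-0.0009  0.001   0.0002] norm 0.0013 rows@35mm 1.0 per row [-0.0009  0.001   0.0002] F [-0.2  0.3 -2.1] w 0.0463 t 11.6333
```

```bash
for i in 1; do python3 -m creep '[[0,0,0.001,0,0,0],[0,0,0,0,0,0],[0,0,0,0,0,0]]' | sed -n '2p;4p'; python3 -m creep '[[0,0,0.001,0,0,0],[0,0,0,0,0,0],[0,0,0,0,0,0]]' | sed -n '2p;4p'; done
```

```text
tool_pos: [0.5878, 0.2491, 0.1049]
ft_force: [-2.2, -0.1, 3.0]
tool_pos: [0.5878, 0.2491, 0.1048]
ft_force: [-4.8, -2.1, 9.6]
```

```bash
python3 -m creep '[[0,0,-0.0012,0,0,0],[0,0,0,0,0,0],[0,0,0,0,0,0]]' | sed -n '2p;4p'; python3 -m creep '[[0,0,0,0,0,0],[0,0,0,0,0,0],[0,0,0,0,0,0],[0,0,0,0,0,0],[0,0,0,0,0,0],[0,0,0,0,0,0]]' 0.4 20; python3 -m creep '[[0,0,0,0,0,0],[0,0,0,0,0,0],[0,0,0,0,0,0],[0,0,0,0,0,0],[0,0,-0.01,0,0,0],[0,0,-0.02,0,0,0],[0,0,-0.025,0,0,0],[0,0,-0.03,0,0,0],[0,0,-0.03,0,0,0],[0,0,0,0,0,0],[0,0,0,0,0,0]]' 1 ; python3 d.py .480 -.3535 .22
python3 - <<'E'
from h import *
c=capture("side");t=capture("top")
im=np.hstack([cv2.resize(c["img"][100:250,100:250],(400,400)),cv2.resize(t["img"][170:340,80:250],(400,400))])
cv2.imwrite("pics/placed1.png",im[:,:,::-1])
E
```

```text
tool_pos: [0.588, 0.2492, 0.1049]
ft_force: [-1.3, -0.4, 3.9]
time_s: 12.88
tool_pos: [0.5877, 0.2491, 0.1044]
ee_rot: [[-0.919, 0.394, -0.0], [0.394, 0.919, -0.0], [0.0, -0.0, -1.0]]
ft_force: [1.5, -0.7, 0.0]
grip_width: 0.0597
grip_force: 0.0
time_s: 13.8
tool_pos: [0.5893, 0.2495, 0.2232]
ee_rot: [[-0.919, 0.394, 0.006], [0.394, 0.919, 0.001], [-0.005, 0.004, -1.0]]
ft_force: [-1.0, -0.2, -0.8]
grip_width: 0.0853
grip_force: 0.0
now [0.5893 0.2495 0.2232] tool delta [-0.1369 -0.5973  0.0018] norm 0.6128 rows@35mm 18.0 per row [-0.0076 -0.0332  0.0001] F [-1.  -0.2 -0.8] w 0.0853 t 13.8
```

View pics/placed1.png

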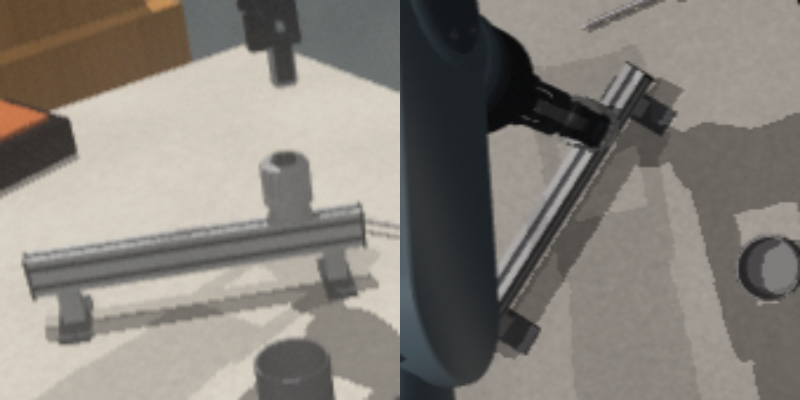

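Sensor 1 stands upright on the rail. Next: sensor b.

```bash
python3 -m creep '[[-0.0074,-0.0325,0,0,0,0],[-0.0074,-0.0325,0,0,0,0],[-0.0074,-0.0325,0,0,0,0],[-0.0074,-0.0325,0,0,0,0],[-0.0074,-0.0325,0,0,0,0],[-0.0074,-0.0325,0,0,0,0],[-0.0074,-0.0325,0,0,0,0],[-0.0074,-0.0325,0,0,0,0],[-0.0074,-0.0325,0,0,0,0],[-0.0074,-0.0325,0,0,0,0],[-0.0074,-0.0325,0,0,0,0],[-0.0074,-0.0325,0,0,0,0],[-0.0074,-0.0325,0,0,0,0],[-0.0074,-0.0325,0,0,0,0],[-0.0074,-0.0325,0,0,0,0],[-0.0074,-0.0325,0,0,0,0],[-0.0074,-0.0325,0,0,0,0],[-0.0074,-0.0325,0,0,0,0],[0,0,0,0,0,0],[0,0,0,0,0,0]]' 1 >/dev/null; python3 d.py .480 -.3535 .2
```

```text
now [ 0.4784 -0.342   0.2176] tool delta [-0.0061 -0.0099  0.0176] norm 0.0211 rows@35mm 1.0 per row [-0.0061 -0.0099  0.0176] F [0.7 0.5 0.4] w 0.0855 t 15.5667
```

```bash
python3 -m creep '[[-0.0055,-0.01,0.018,0,0,0],[0,0,0.025,0,0,0],[0,0,0.025,0,0,0],[0,0,0.025,0,0,0],[0,0,0.01,0,0,0],[0,0,0,0,0,0],[0,0,0,0,0,0],[0,0,0,0,0,0]]'>/dev/null;  python3 d.py .480 -.3535 .031
```

```text
now [ 0.4818 -0.3527  0.1181] tool delta [ 0.0015 -0.0014  0.0871] norm 0.0871 rows@35mm 3.0 per row [ 0.0005 -0.0005  0.029 ] F [-0.7  0.4  0.8] w 0.0852 t 16.2333
```

```bash
python3 -m creep '[[0.001,-0.001,0.017,0,0,0],[0,0,0.02,0,0,0],[0,0,0.02,0,0,0],[0,0,0.02,0,0,0],[0,0,0.009,0,0,0],[0,0,0,0,0,0],[0,0,0,0,0,0],[0,0,0,0,0,0]]'>/dev/null;  python3 d.py .480 -.3535 .031;python3 -m creep '[[0,0,0,0,0,0],[0,0,0,0,0,0],[0,0,0,0,0,0],[0,0,0,0,0,0],[0,0,0,0,0,0],[0,0,0,0,0,0],[0,0,0,0,0,0],[0,0,0,0,0,0],[0,0,0,0,0,0],[0,0,0,0,0,0],[0,0,0,0,0,0],[0,0,0,0,0,0]]' -1 80
```

```text
now [ 0.4806 -0.3541  0.0324] tool delta [0.0008 0.0003 0.0014] norm 0.0016 rows@35mm 1.0 per row [0.0008 0.0003 0.0014] F [ 0.4 -0.4 -0.3] w 0.0853 t 16.9
time_s: 17.9
tool_pos: [0.4802, -0.3538, 0.0317]
ee_rot: [[-0.919, 0.394, 0.001], [0.394, 0.919, -0.002], [-0.002, -0.001, -1.0]]
ft_force: [-1.0, 0.2, 5.7]
grip_width: 0.0462
grip_force: 81.7
```

```bash
python3 -m creep '[[0,0,-0.003,0,0,0],[0,0,-0.004,0,0,0],[0,0,-0.005,0,0,0],[0,0,-0.006,0,0,0],[0,0,-0.01,0,0,0],[0,0,-0.015,0,0,0],[0,0,-0.02,0,0,0],[0,0,-0.025,0,0,0],[0,0,-0.025,0,0,0],[0,0,-0.025,0,0,0],[0,0,-0.025,0,0,0],[0,0,-0.01,0,0,0],[0,0,0,0,0,0],[0,0,0,0,0,0]]'; python3 d.py .5117 .2959 .2
```

```text
time_s: 19.07
tool_pos: [0.4795, -0.353, 0.2037]
ee_rot: [[-0.919, 0.394, 0.0], [0.394, 0.919, -0.001], [-0.001, -0.001, -1.0]]
ft_force: [-1.0, 0.4, -2.9]
grip_width: 0.0464
grip_force: 83.0
now [ 0.4795 -0.353   0.2037] tool delta [0.226  0.6092 0.0032] norm 0.6497 rows@35mm 19.0 per row [0.0119 0.0321 0.0002] F [-1.   0.4 -2.9] w 0.0464 t 19.0667
```

```bash
python3 -m creep '[[0.006,0.016,0,0,0,0],[0.01,0.026,0,0,0,0],[0.0117,0.0315,0,0,0,0],[0.0117,0.0315,0,0,0,0],[0.0117,0.0315,0,0,0,0],[0.0117,0.0315,0,0,0,0],[0.0117,0.0315,0,0,0,0],[0.0117,0.0315,0,0,0,0],[0.0117,0.0315,0,0,0,0],[0.0117,0.0315,0,0,0,0],[0.0117,0.0315,0,0,0,0],[0.0117,0.0315,0,0,0,0],[0.0117,0.0315,0,0,0,0],[0.0117,0.0315,0,0,0,0],[0.0117,0.0315,0,0,0,0],[0.0117,0.0315,0,0,0,0],[0.0117,0.0315,0,0,0,0],[0.0117,0.0315,0,0,0,0],[0.0117,0.0315,0,0,0,0],[0.01,0.026,0,0,0,0]]'>/dev/null;python3 -m creep '[[0,0,0,0,0,0],[0,0,0,0,0,0],[0,0,0,0,0,0]]'; python3 d.py .5117 .2959 .2
```

```text
time_s: 20.98
tool_pos: [0.509, 0.29, 0.2015]
ee_rot: [[-0.919, 0.393, -0.003], [0.393, 0.92, -0.002], [0.003, -0.003, -1.0]]
ft_force: [-0.0, -0.3, -2.3]
grip_width: 0.0467
grip_force: 83.2
now [0.509  0.29   0.2015] tool delta [-0.0002  0.0065  0.0015] norm 0.0067 rows@35mm 1.0 per row [-0.0002  0.0065  0.0015] F [-0.  -0.3 -2.3] w 0.0467 t 20.9833
```

```bash
python3 -m creep '[[0,0.0065,0.006,0,0,0],[0,0,0.015,0,0,0],[0,0,0.02,0,0,0],[0,0,0.02,0,0,0],[0,0,0.015,0,0,0],[0,0,0.007,0,0,0],[0,0,0.003,0,0,0],[0,0,0,0,0,0],[0,0,0,0,0,0],[0,0,0,0,0,0],[0,0,0,0,0,0]]' >/dev/null; python3 d.py .5117 .2959 .106
```

```text
now [0.5138 0.2965 0.1187] tool delta [ 0.0017 -0.0014  0.0127] norm 0.0129 rows@35mm 1.0 per row [ 0.0017 -0.0014  0.0127] F [-0.2 -0.4 -2. ] w 0.0465 t 21.9
```

```bash
python3 -m creep '[[0.0015,-0.001,0.004,0,0,0],[0,0,0.003,0,0,0],[0,0,0.002,0,0,0],[0,0,0.002,0,0,0],[0,0,0,0,0,0],[0,0,0,0,0,0],[0,0,0,0,0,0]]' >/dev/null; python3 d.py .5117 .2959 .106;  python3 -m creep '[[0,0,0.001,0,0,0],[0,0,0,0,0,0],[0,0,0,0,0,0]]' | sed -n '2p;4p'
```

```text
now [0.5113 0.296  0.1065] tool delta [-0.0004  0.0001  0.0005] norm 0.0006 rows@35mm 1.0 per row [-0.0004  0.0001  0.0005] F [ 0.9 -0.2 -1.4] w 0.0467 t 22.4833
tool_pos: [0.5115, 0.2961, 0.1057]
ft_force: [0.4, 0.2, -0.7]
```

```bash
python3 -m creep '[[0,0,0.0006,0,0,0],[0,0,0,0,0,0],[0,0,0,0,0,0]]' | sed -n '2p;4p';python3 -m creep '[[0,0,0,0,0,0],[0,0,0,0,0,0],[0,0,0,0,0,0],[0,0,0,0,0,0],[0,0,0,0,0,0],[0,0,0,0,0,0]]' 0.4 20; python3 -m creep '[[0,0,0,0,0,0],[0,0,0,0,0,0],[0,0,0,0,0,0],[0,0,0,0,0,0],[0,0,-0.01,0,0,0],[0,0,-0.02,0,0,0],[0,0,-0.025,0,0,0],[0,0,-0.03,0,0,0],[0,0,-0.03,0,0,0],[0,0,0,0,0,0],[0,0,0,0,0,0]]' 1 >/dev/null; python3 d.py .462 -.261 .22
python3 - <<'E'
from h import *
c=capture("side")
print([(px(q).round(),round(q["confidence"],2)) for q in place_of(c,"sensor1")],proj(c,[.588,.249,.08]),proj(c,[.5115,.296,.08]))
E
```

```text
tool_pos: [0.5116, 0.2961, 0.1057]
ft_force: [-1.9, -1.0, 5.7]
time_s: 23.48
tool_pos: [0.5112, 0.296, 0.1047]
ee_rot: [[-0.919, 0.394, -0.0], [0.394, 0.919, -0.0], [0.0, -0.0, -1.0]]
ft_force: [0.6, 0.2, -0.0]
grip_width: 0.06
grip_force: 0.0
now [0.5128 0.2966 0.2233] tool delta [-0.1728 -0.5326  0.002 ] norm 0.5599 rows@35mm 16.0 per row [-0.0108 -0.0333  0.0001] F [-0.8 -0.  -1.1] w 0.0855 t 24.4
[(array([210., 183.]), 0.98), (array([331., 329.]), 0.61), (array([174., 186.]), 0.57)] [208.62649778 181.15785134] [174.05598543 186.13712489]
```

Two are standing where expected. Next: the last sensor.

```bash
python3 -m creep '[[-0.0105,-0.0325,0,0,0,0],[-0.0105,-0.0325,0,0,0,0],[-0.0105,-0.0325,0,0,0,0],[-0.0105,-0.0325,0,0,0,0],[-0.0105,-0.0325,0,0,0,0],[-0.0105,-0.0325,0,0,0,0],[-0.0105,-0.0325,0,0,0,0],[-0.0105,-0.0325,0,0,0,0],[-0.0105,-0.0325,0,0,0,0],[-0.0105,-0.0325,0,0,0,0],[-0.0105,-0.0325,0,0,0,0],[-0.0105,-0.0325,0,0,0,0],[-0.0105,-0.0325,0,0,0,0],[-0.0105,-0.0325,0,0,0,0],[-0.0105,-0.0325,0,0,0,0],[-0.0105,-0.0325,0,0,0,0],[0,0,0,0,0,0],[0,0,0,0,0,0],[0,0,0,0,0,0]]' 1 >/dev/null; python3 d.py .462 -.261 .2
```

```text
now [ 0.4602 -0.2474  0.2185] tool delta [-0.0071 -0.0118  0.0185] norm 0.0231 rows@35mm 1.0 per row [-0.0071 -0.0118  0.0185] F [ 0.5  1.1 -0.3] w 0.0853 t 26.0833
```

```bash
python3 -m creep '[[-0.0065,-0.012,0.018,0,0,0],[0,0,0.025,0,0,0],[0,0,0.025,0,0,0],[0,0,0.025,0,0,0],[0,0,0.01,0,0,0],[0,0,0,0,0,0],[0,0,0,0,0,0],[0,0,0,0,0,0]]'>/dev/null;  python3 d.py .462 -.261 .031
```

```text
now [ 0.4632 -0.2619  0.1184] tool delta [0.0016 0.0005 0.0874] norm 0.0874 rows@35mm 3.0 per row [0.0005 0.0002 0.0291] F [-0.9 -0.2  0.4] w 0.0855 t 26.75
```

```bash
python3 -m creep '[[0.001,0,0.017,0,0,0],[0,0,0.02,0,0,0],[0,0,0.02,0,0,0],[0,0,0.02,0,0,0],[0,0,0.009,0,0,0],[0,0,0,0,0,0],[0,0,0,0,0,0],[0,0,0,0,0,0]]'>/dev/null;  python3 d.py .462 -.261 .031;python3 -m creep '[[0,0,0,0,0,0],[0,0,0,0,0,0],[0,0,0,0,0,0],[0,0,0,0,0,0],[0,0,0,0,0,0],[0,0,0,0,0,0],[0,0,0,0,0,0],[0,0,0,0,0,0],[0,0,0,0,0,0],[0,0,0,0,0,0],[0,0,0,0,0,0],[0,0,0,0,0,0]]' -1 80
```

```text
now [ 0.4623 -0.2623  0.0326] tool delta [0.0008 0.001  0.0016] norm 0.0021 rows@35mm 1.0 per row [0.0008 0.001  0.0016] F [0.2 0.2 0.7] w 0.0852 t 27.4167
time_s: 28.42
tool_pos: [0.462, -0.2619, 0.0321]
ee_rot: [[-0.919, 0.394, 0.002], [0.394, 0.919, -0.001], [-0.002, -0.001, -1.0]]
ft_force: [0.3, 1.1, 6.1]
grip_width: 0.0467
grip_force: 81.8
```

```bash
python3 -m creep '[[0,0,-0.003,0,0,0],[0,0,-0.004,0,0,0],[0,0,-0.005,0,0,0],[0,0,-0.006,0,0,0],[0,0,-0.01,0,0,0],[0,0,-0.015,0,0,0],[0,0,-0.02,0,0,0],[0,0,-0.025,0,0,0],[0,0,-0.025,0,0,0],[0,0,-0.025,0,0,0],[0,0,-0.025,0,0,0],[0,0,-0.01,0,0,0],[0,0,0,0,0,0],[0,0,0,0,0,0]]'; python3 d.py .4346 .3423 .2
```

```text
time_s: 29.58
tool_pos: [0.461, -0.2614, 0.2039]
ee_rot: [[-0.919, 0.394, 0.0], [0.394, 0.919, -0.001], [-0.0, -0.0, -1.0]]
ft_force: [-0.4, -0.4, -1.9]
grip_width: 0.0465
grip_force: 82.9
now [ 0.461  -0.2614  0.2039] tool delta [0.2621 0.5445 0.0036] norm 0.6043 rows@35mm 18.0 per row [0.0146 0.0302 0.0002] F [-0.4 -0.4 -1.9] w 0.0465 t 29.5833
```

```bash
python3 -m creep '[[0.008,0.016,0,0,0,0],[0.012,0.026,0,0,0,0],[0.0145,0.03,0,0,0,0],[0.0145,0.03,0,0,0,0],[0.0145,0.03,0,0,0,0],[0.0145,0.03,0,0,0,0],[0.0145,0.03,0,0,0,0],[0.0145,0.03,0,0,0,0],[0.0145,0.03,0,0,0,0],[0.0145,0.03,0,0,0,0],[0.0145,0.03,0,0,0,0],[0.0145,0.03,0,0,0,0],[0.0145,0.03,0,0,0,0],[0.0145,0.03,0,0,0,0],[0.0145,0.03,0,0,0,0],[0.0145,0.03,0,0,0,0],[0.0145,0.03,0,0,0,0],[0.012,0.026,0,0,0,0],[0.008,0.02,0,0,0,0],[0,0,0,0,0,0]]'>/dev/null;python3 -m creep '[[0,0,0,0,0,0],[0,0,0,0,0,0]]'; python3 d.py .4346 .3423 .2
```

```text
time_s: 31.42
tool_pos: [0.435, 0.3339, 0.2021]
ee_rot: [[-0.919, 0.393, -0.003], [0.393, 0.919, -0.002], [0.002, -0.003, -1.0]]
ft_force: [0.8, 0.3, -2.3]
grip_width: 0.0465
grip_force: 83.1
now [0.435  0.3339 0.2021] tool delta [0.0037 0.0076 0.0021] norm 0.0087 rows@35mm 1.0 per row [0.0037 0.0076 0.0021] F [ 0.8  0.3 -2.3] w 0.0465 t 31.4167
```

```bash
python3 -m creep '[[0.0035,0.0076,0.006,0,0,0],[0,0,0.015,0,0,0],[0,0,0.02,0,0,0],[0,0,0.02,0,0,0],[0,0,0.015,0,0,0],[0,0,0.007,0,0,0],[0,0,0.003,0,0,0],[0,0,0,0,0,0],[0,0,0,0,0,0],[0,0,0,0,0,0],[0,0,0,0,0,0]]' >/dev/null; python3 d.py .4346 .3423 .106
```

```text
now [0.4369 0.3433 0.119 ] tool delta [ 0.0018 -0.0018  0.013 ] norm 0.0132 rows@35mm 1.0 per row [ 0.0018 -0.0018  0.013 ] F [-0.5 -0.2 -1.4] w 0.0463 t 32.3333
```

```bash
python3 -m creep '[[0.0015,-0.0015,0.004,0,0,0],[0,0,0.003,0,0,0],[0,0,0.002,0,0,0],[0,0,0.0015,0,0,0],[0,0,0,0,0,0],[0,0,0,0,0,0],[0,0,0,0,0,0]]' >/dev/null; python3 d.py .4346 .3423 .106;  python3 -m creep '[[0,0,0.001,0,0,0],[0,0,0,0,0,0],[0,0,0,0,0,0]]' | sed -n '2p;4p'
```

```text
now [0.4343 0.3422 0.1074] tool delta [-0.0002  0.0002  0.0014] norm 0.0015 rows@35mm 1.0 per row [-0.0002  0.0002  0.0014] F [-0.6  0.1 -1.6] w 0.0464 t 32.9167
tool_pos: [0.4342, 0.3421, 0.1064]
ft_force: [0.9, -0.1, -2.8]
```

```bash
python3 -m creep '[[0,0,0.0008,0,0,0],[0,0,0,0,0,0],[0,0,0,0,0,0]]' | sed -n '2p;4p'; python3 -m creep '[[0,0,0.0004,0,0,0],[0,0,0,0,0,0],[0,0,0,0,0,0]]' | sed -n '2p;4p'
```

```text
tool_pos: [0.4343, 0.3422, 0.1061]
ft_force: [-1.4, -1.0, 3.6]
tool_pos: [0.4344, 0.3422, 0.106]
ft_force: [-3.8, -1.3, 6.8]
```

```bash
python3 -m creep '[[0,0,-0.0005,0,0,0],[0,0,0,0,0,0],[0,0,0,0,0,0],[0,0,0,0,0,0]]'>/dev/null; python3 -m creep '[[0,0,0,0,0,0],[0,0,0,0,0,0],[0,0,0,0,0,0],[0,0,0,0,0,0],[0,0,0,0,0,0],[0,0,0,0,0,0]]' 0.4 20 | sed -n '2p;4p'; python3 -m creep '[[0,0,0,0,0,0],[0,0,0,0,0,0],[0,0,0,0,0,0],[0,0,0,0,0,0],[0,0,-0.01,0,0,0],[0,0,-0.02,0,0,0],[0,0,-0.025,0,0,0],[0,0,-0.03,0,0,0],[0,0,-0.03,0,0,0],[0,0,0,0,0,0],[0,0,0,0,0,0]]' 1 >/dev/null
python3 - <<'E'
from h import *
np.set_printoptions(precision=4,suppress=True)
c=capture("side");t=capture("top")
print([(px(q).round(),round(q["confidence"],2)) for q in place_of(c,"sensor1")])
for n in ["tub_large","tub_medium","tub_small"]:
    a=place_of(c,n);b=place_of(t,n)
    print(n,[(px(q).round(1),round(q["confidence"],2),atz(c,px(q),.0)[:2]) for q in a],[(px(q).round(1),round(q["confidence"],2),atz(t,px(q),.0)[:2]) for q in b])
im=np.hstack([cv2.resize(c["img"][140:310,100:320],(440,340),interpolation=2),cv2.resize(t["img"][190:310,210:336],(357,340),interpolation=2)])
cv2.imwrite("pics/tubs.png",im[:,:,::-1])
E
```

```text
tool_pos: [0.4342, 0.3421, 0.1055]
ft_force: [-0.4, 0.6, -0.8]
[(array([209., 181.]), 0.95), (array([140., 191.]), 0.74), (array([173., 185.]), 0.67), (array([364., 324.]), 0.21)]
tub_large [(array([290.2, 247.3]), 0.64, array([ 0.5986, -0.0312]))] [(array([288.6, 224.5]), 0.57, array([ 0.5956, -0.0394]))]
tub_medium [(array([210.9, 254. ]), 0.87, array([0.4557, 0.0896])), (array([135.1, 191.2]), 0.17, array([0.4913, 0.4835]))] [(array([240.6, 286.1]), 0.83, array([0.4456, 0.0783]))]
tub_small [(array([254.7, 283. ]), 0.91, array([ 0.4564, -0.0576]))] []
```

View pics/tubs.png

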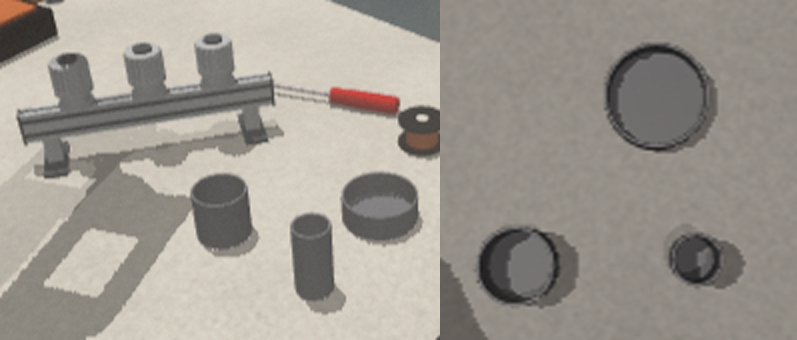

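Three sensors stand spaced along the rail. The tub rims show at (659,97) large, (518,265) medium and (695,258) small in the right-hand crop; in the left-hand crop they are at (380,190), (219,188) and (311,222).

```bash
python3 - <<'E'
from h import *
np.set_printoptions(precision=4,suppress=True)
c=capture("side");t=capture("top")
for n,a,b,z in[("large",(380,191),(659,97),.034),("med",(219,190),(518,265),.062),("small",(311,224),(695,258),.086)]:
    A=(100+a[0]/2-.25,140+a[1]/2-.25);B=(210+(b[0]-440)/2.833-.3,190+b[1]/2.833-.3)
    print(n,*tri(c,A,t,B),"top",atz(t,B,z)[:2],"side",atz(c,A,z)[:2])
# check left sensor tilt: projected axis
for X in[(.588,.249),(.5115,.296),(.4343,.342)]:
    print((proj(c,[*X,.08])-[100,140])*2,(proj(c,[*X,.146])-[100,140])*2)
E
python3 d.py .447 .078 .15
```

```text
large [ 0.5922 -0.0353  0.041 ] 0.001008123497261204 top [ 0.5927 -0.035 ] side [ 0.5996 -0.0292]
med [0.453  0.0801 0.0622] 0.0018360706342676048 top [0.4537 0.0796] side [0.4525 0.081 ]
small [ 0.4595 -0.0619  0.0858] 0.0007208863394899222 top [ 0.4592 -0.0617] side [ 0.4596 -0.0623]
[217.253   82.3157] [211.5982  37.1754]
[148.112   92.2742] [140.0588  46.701 ]
[ 76.6009 103.0405] [65.9764 57.0033]
now [0.4341 0.3421 0.2203] tool delta [-0.1159 -0.2376  0.0704] norm 0.2736 rows@35mm 8.0 per row [-0.0145 -0.0297  0.0088] F [-0.   0.2 -0.1] w 0.0855 t 35.9667
```

```bash
python3 d.py .4535 .0798 .2; python3 -m creep '[[-0.015,-0.029,0,0,0,0],[-0.015,-0.029,0,0,0,0],[-0.015,-0.029,0,0,0,0],[-0.015,-0.029,0,0,0,0],[-0.015,-0.029,0.003,0,0,0],[-0.015,-0.029,0.003,0,0,0],[-0.015,-0.029,0.01,0,0,0],[-0.015,-0.029,0.01,0,0,0],[0,0,0.01,0,0,0],[0,0,0.01,0,0,0],[0,0,0,0,0,0],[0,0,0,0,0,0],[0,0,0,0,0,0]]' 1 >/dev/null; python3 d.py .4535 .0798 .032
```

```text
now [0.4341 0.3421 0.2203] tool delta [-0.1211 -0.2334  0.0204] norm 0.2638 rows@35mm 8.0 per row [-0.0151 -0.0292  0.0025] F [-0.   0.2 -0.1] w 0.0855 t 35.9667
now [0.4532 0.0828 0.1749] tool delta [-0.0014 -0.0027  0.1429] norm 0.143 rows@35mm 5.0 per row [-0.0003 -0.0005  0.0286] F [0.8 0.3 0.3] w 0.0851 t 37.05
```

```bash
python3 -m creep '[[-0.0014,-0.0025,0.02,0,0,0],[0,0,0.03,0,0,0],[0,0,0.03,0,0,0],[0,0,0.025,0,0,0],[0,0,0,0,0,0],[0,0,0,0,0,0],[0,0,0.02,0,0,0],[0,0,0.015,0,0,0],[0,0,0.004,0,0,0],[0,0,0,0,0,0],[0,0,0,0,0,0],[0,0,0,0,0,0]]' >/dev/null; python3 d.py .4535 .0798 .032; python3 -m creep '[[0,0,0,0,0,0],[0,0,0,0,0,0],[0,0,0,0,0,0],[0,0,0,0,0,0],[0,0,0,0,0,0],[0,0,0,0,0,0],[0,0,0,0,0,0],[0,0,0,0,0,0]]' -1 30; python3 d.py .4535 .0798 .032
```

```text
now [0.4549 0.0788 0.0323] tool delta [0.0017 0.0003 0.0003] norm 0.0017 rows@35mm 1.0 per row [0.0017 0.0003 0.0003] F [ 0.4  0.2 -0.2] w 0.0852 t 38.05
time_s: 38.72
tool_pos: [0.4545, 0.0789, 0.032]
ee_rot: [[-0.919, 0.394, 0.002], [0.394, 0.919, 0.0], [-0.002, 0.001, -1.0]]
ft_force: [-2.3, 1.2, 8.0]
grip_width: 0.0626
grip_force: 31.5
now [0.4545 0.0789 0.032 ] tool delta [ 0.0013  0.0004 -0.    ] norm 0.0013 rows@35mm 1.0 per row [ 0.0013  0.0004 -0.    ] F [-2.3  1.2  8. ] w 0.0626 t 38.7167
```

```bash
python3 -m creep '[[0,0,-0.005,0,0,0],[0,0,-0.01,0,0,0],[0,0,-0.02,0,0,0],[0,0,-0.025,0,0,0],[0,0,-0.025,0,0,0],[0,0,-0.025,0,0,0],[0,0,-0.01,0,0,0],[0,0,0,0,0,0],[0,0,0,0,0,0]]'; python3 - <<'E'
from h import *
np.set_printoptions(precision=4,suppress=True)
c=capture("side");t=capture("top")
for n in["tub_large","tub_small"]: print(n,[px(q).round(1) for q in place_of(c,n)],[px(q).round(1) for q in place_of(t,n)])
im=np.hstack([cv2.resize(c["img"][190:310,180:320],(420,360),interpolation=2),cv2.resize(t["img"][190:310,210:336],(378,360),interpolation=2)])
cv2.imwrite("pics/med.png",im[:,:,::-1])
E
```

```text
time_s: 39.47
tool_pos: [0.4534, 0.0788, 0.1507]
ee_rot: [[-0.919, 0.394, 0.001], [0.394, 0.919, -0.0], [-0.001, 0.0, -1.0]]
ft_force: [-0.2, 0.6, -1.9]
grip_width: 0.062
grip_force: 33.5
tub_large [array([291.1, 249.9])] [array([288.4, 220.8])]
tub_small [array([255.6, 285.6])] [array([299.3, 282.4])]
```

View pics/med.png

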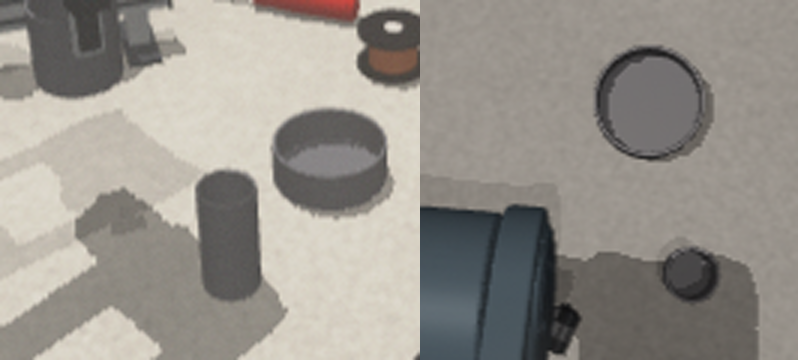

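The medium tub is held upright, and the large and small tubs are where they were. Next: move over the large tub.

```bash
python3 d.py .5935 -.035 .15; python3 -m creep '[[-0.012,-0.003,0,0,0,0],[-0.024,-0.006,0,0,0,0],[-0.03,-0.0085,0,0,0,0],[-0.03,-0.0085,0,0,0,0],[-0.03,-0.0085,0,0,0,0],[-0.024,-0.0075,0,0,0,0],[-0.018,-0.006,0,0,0,0],[0,0,0,0,0,0],[0,0,0,0,0,0],[0,0,0,0,0,0],[0,0,0,0,0,0]]' >/dev/null; python3 d.py .5935 -.035 .036
```

```text
now [0.4526 0.0788 0.1494] tool delta [-0.1743 -0.0491 -0.001 ] norm 0.1811 rows@35mm 6.0 per row [-0.0291 -0.0082 -0.0002] F [-0.3  0.2 -1.1] w 0.0623 t 39.7667
now [ 0.5882 -0.0309  0.1502] tool delta [-0.0066 -0.0017  0.1142] norm 0.1144 rows@35mm 4.0 per row [-0.0017 -0.0004  0.0285] F [-0.9  0.3 -0.2] w 0.0624 t 40.6833
```

```bash
python3 -m creep '[[-0.0065,-0.0017,0.015,0,0,0],[0,0,0.025,0,0,0],[0,0,0.02,0,0,0],[0,0,0,0,0,0],[0,0,0,0,0,0],[0,0,0,0,0,0]]' >/dev/null; python3 d.py .5935 -.035 .036;  python3 - <<'E'
from h import *
c=capture("side");t=capture("top")
im=np.hstack([cv2.resize(c["img"][180:280,230:350],(432,360),interpolation=2),cv2.resize(t["img"][180:280,230:330],(360,360),interpolation=2)])
cv2.imwrite("pics/med2.png",im[:,:,::-1])
E
```

```text
now [ 0.5948 -0.0353  0.092 ] tool delta [ 0.0014 -0.0002  0.056 ] norm 0.056 rows@35mm 2.0 per row [ 0.0007 -0.0001  0.028 ] F [ 0.2  0.3 -1.2] w 0.0624 t 41.1833
```

View pics/med2.png

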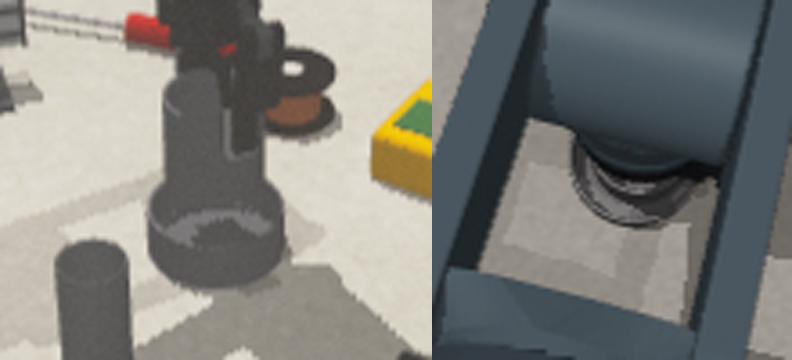

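The medium tub is centred over the large one: axis column 214 against 216 in the side crop. Next: lower it.

```bash
python3 -m creep '[[0.001,0,0.015,0,0,0],[0,0,0.018,0,0,0],[0,0,0.012,0,0,0],[0,0,0.006,0,0,0],[0,0,0,0,0,0],[0,0,0,0,0,0],[0,0,0,0,0,0]]' | sed -n '2p;4p'; python3 -m creep '[[0,0,0.002,0,0,0],[0,0,0,0,0,0],[0,0,0,0,0,0]]'| sed -n '2p;4p'; python3 -m creep '[[0,0,0.001,0,0,0],[0,0,0,0,0,0],[0,0,0,0,0,0]]'| sed -n '2p;4p'
```

```text
tool_pos: [0.5942, -0.0354, 0.0407]
ft_force: [1.0, 0.1, -0.5]
tool_pos: [0.5936, -0.0353, 0.0381]
ft_force: [0.3, 0.3, -1.3]
tool_pos: [0.5933, -0.0352, 0.0366]
ft_force: [1.1, -0.3, -0.9]
```

```bash
python3 -m creep '[[0,0,0.001,0,0,0],[0,0,0,0,0,0],[0,0,0,0,0,0]]'| sed -n '2p;4p'; python3 -m creep '[[0,0,0.0005,0,0,0],[0,0,0,0,0,0],[0,0,0,0,0,0]]'| sed -n '2p;4p'
```

```text
tool_pos: [0.5935, -0.0353, 0.0361]
ft_force: [-2.6, 0.4, 3.8]
tool_pos: [0.5936, -0.0353, 0.0361]
ft_force: [-4.6, 0.4, 7.1]
```

Seated at z 0.036 as expected. Release and rise.

```bash
python3 -m creep '[[0,0,-0.0008,0,0,0],[0,0,0,0,0,0],[0,0,0,0,0,0]]'>/dev/null; python3 -m creep '[[0,0,0,0,0,0],[0,0,0,0,0,0],[0,0,0,0,0,0],[0,0,0,0,0,0],[0,0,0,0,0,0],[0,0,0,0,0,0],[0,0,0,0,0,0],[0,0,-0.01,0,0,0],[0,0,-0.02,0,0,0],[0,0,-0.03,0,0,0],[0,0,-0.03,0,0,0],[0,0,-0.03,0,0,0],[0,0,-0.03,0,0,0],[0,0,-0.02,0,0,0],[0,0,0,0,0,0],[0,0,0,0,0,0]]' 1 | sed -n '2p;4p'; python3 d.py .4595 -.062 .2
```

```text
tool_pos: [0.5943, -0.0354, 0.2084]
ft_force: [0.5, -0.1, -0.4]
now [ 0.5943 -0.0354  0.2084] tool delta [ 0.1135 -0.0775  0.0079] norm 0.1377 rows@35mm 4.0 per row [ 0.0284 -0.0194  0.002 ] F [ 0.5 -0.1 -0.4] w 0.0856 t 44.45
```

```bash
python3 -m creep '[[0.023,-0.0155,0,0,0,0],[0.027,-0.019,0,0,0,0],[0.027,-0.019,0,0,0,0],[0.022,-0.015,0,0,0,0],[0.0145,-0.009,0,0,0,0],[0,0,0,0,0,0],[0,0,0,0,0,0],[0,0,0,0,0,0],[0,0,0,0,0,0]]' >/dev/null; python3 d.py .4595 -.062 .06;  python3 - <<'E'
from h import *
np.set_printoptions(precision=4,suppress=True)
c=capture("side");t=capture("top")
print("small",[px(q).round(1) for q in place_of(c,"tub_small")],[px(q).round(1) for q in place_of(t,"tub_small")])
im=np.hstack([cv2.resize(c["img"][190:310,220:340],(400,400),interpolation=2),cv2.resize(t["img"][190:310,220:340],(400,400),interpolation=2)])
cv2.imwrite("pics/nest1.png",im[:,:,::-1])
E
```

```text
now [ 0.4592 -0.0617  0.2058] tool delta [-0.0004 -0.0002  0.1458] norm 0.1458 rows@35mm 5.0 per row [-0.0001 -0.      0.0292] F [ 0.7 -0.3  0. ] w 0.0852 t 45.2
small [array([255.4, 286.3])] []
```

View pics/nest1.png

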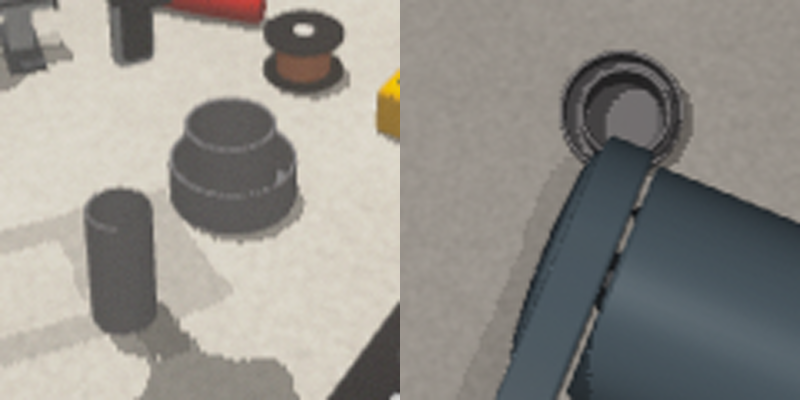

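The medium tub sits upright inside the large one; its rim centre is at (231,124) in the side crop and (626,115) in the top crop. Next: grip the small tub.

```bash
python3 -m creep '[[0,0,0.015,0,0,0],[0,0,0.025,0,0,0],[0,0,0.03,0,0,0],[0,0,0.03,0,0,0],[0,0,0.025,0,0,0],[0,0,0.015,0,0,0],[0,0,0.005,0,0,0],[0,0,0,0,0,0],[0,0,0,0,0,0],[0,0,0,0,0,0]]' >/dev/null; python3 d.py .4595 -.062 .06; python3 -m creep '[[0,0,0,0,0,0],[0,0,0,0,0,0],[0,0,0,0,0,0],[0,0,0,0,0,0],[0,0,0,0,0,0],[0,0,0,0,0,0],[0,0,0,0,0,0],[0,0,0,0,0,0],[0,0,0,0,0,0],[0,0,0,0,0,0],[0,0,0,0,0,0],[0,0,0,0,0,0]]' -1 40;python3 - <<'E'
from h import *
np.set_printoptions(precision=4,suppress=True)
c=capture("side");t=capture("top")
A=(289.2,227.0);B=(287.6,224.3)
print(tri(c,A,t,B),atz(c,A,.066),atz(t,B,.066))
E
```

```text
now [ 0.4597 -0.0621  0.0623] tool delta [0.0002 0.     0.0023] norm 0.0023 rows@35mm 1.0 per row [0.0002 0.     0.0023] F [-0.4 -0.   1. ] w 0.0855 t 46.2333
time_s: 47.23
tool_pos: [0.4591, -0.0621, 0.0618]
ee_rot: [[-0.919, 0.394, 0.001], [0.394, 0.919, -0.001], [-0.001, -0.0, -1.0]]
ft_force: [-1.6, 0.1, 5.6]
grip_width: 0.0404
grip_force: 40.4
(array([ 0.5885, -0.0366,  0.0669]), np.float64(0.0019012162213466308)) [ 0.5902 -0.0363  0.066 ] [ 0.5879 -0.036   0.066 ]
```

```bash
python3 -m creep '[[0,0,-0.005,0,0,0],[0,0,-0.01,0,0,0],[0,0,-0.02,0,0,0],[0,0,-0.025,0,0,0],[0,0,-0.025,0,0,0],[0,0,-0.02,0,0,0],[0,0,-0.01,0,0,0],[0,0,0,0,0,0],[0,0,0,0,0,0],[0,0,0,0,0,0]]'; python3 d.py .591 -.0357 .175
python3 - <<'E'
from h import *
np.set_printoptions(precision=4,suppress=True)
c=capture("side");t=capture("top")
for n in["tub_medium","tub_large"]:
    for k,cc in(("s",c),("t",t)): print(n,k,[(px(q).round(1),round(q["confidence"],2)) for q in place_of(cc,n)])
E=lambda cc,p:proj(cc,p).round(1)
for p in([.5936,-.0353,.066],[.589,-.036,.066]): print(E(c,p),E(t,p))
im=cv2.resize(t["img"][195:255,257:317],(600,600),interpolation=2)
g=cv2.resize(c["img"][205:270,255:325],(0,0),fx=8,fy=8,interpolation=2)[:520,:560]
cv2.imwrite("pics/m3.png",cv2.resize(im,(400,400))[:,:,::-1]); 
o=np.zeros((520,800,3),np.uint8);o[:400,:400]=cv2.resize(im,(400,400));g2=cv2.resize(c["img"][205:265,260:320],(400,400),interpolation=2);o[:400,400:]=g2
cv2.imwrite("pics/m3.png",o[:400,:,::-1])
E
```

```text
time_s: 48.17
tool_pos: [0.4576, -0.0614, 0.1747]
ee_rot: [[-0.919, 0.394, -0.002], [0.394, 0.919, 0.001], [0.002, -0.0, -1.0]]
ft_force: [0.3, 0.7, -0.4]
grip_width: 0.0402
grip_force: 40.6
now [ 0.4576 -0.0614  0.1747] tool delta [-0.1125  0.0761 -0.0006] norm 0.1359 rows@35mm 4.0 per row [-0.0281  0.019  -0.0001] F [ 0.3  0.7 -0.4] w 0.0402 t 48.1667
tub_medium s [(array([288.8, 246.5]), 0.65), (array([175.2, 184.1]), 0.29)]
tub_medium t [(array([285.6, 228.4]), 0.86), (array([195. , 164.9]), 0.21)]
tub_large s [(array([289.5, 247.9]), 0.87), (array([140.7, 191.7]), 0.19)]
tub_large t [(array([287.7, 223.1]), 0.88)]
[289.9 226.2] [287.3 221.8]
[288.7 227.2] [287.6 223.8]
```

View pics/m3.png

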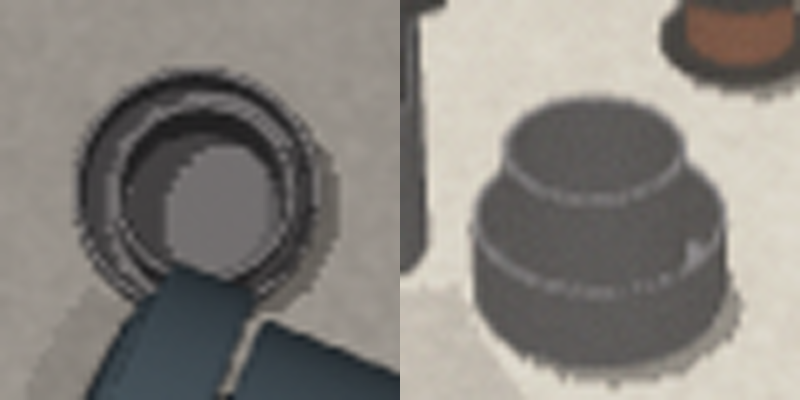

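The medium rim centre is at about (203,191) in the left crop and (594,150) in the right, which gives (0.590, -0.036). Next: move over it.

```bash
python3 -m creep '[[-0.014,0.0095,0,0,0,0],[-0.023,0.0155,0,0,0,0],[-0.026,0.0175,0,0,0,0],[-0.023,0.0155,0,0,0,0],[-0.017,0.012,0,0,0,0],[-0.009,0.006,0,0,0,0],[0,0,0,0,0,0],[0,0,0,0,0,0],[0,0,0,0,0,0],[0,0,0,0,0,0]]' >/dev/null; python3 d.py .5905 -.0358 .12
```

```text
now [ 0.5905 -0.0361  0.1758] tool delta [0.0001 0.0003 0.0558] norm 0.0558 rows@35mm 2.0 per row [0.     0.0002 0.0279] F [-0.5 -0.2 -0.7] w 0.0403 t 49.3
```

```bash
python3 -m creep '[[0,0,0.015,0,0,0],[0,0,0.015,0,0,0],[0,0,0.008,0,0,0],[0,0,0,0,0,0],[0,0,0,0,0,0],[0,0,0,0,0,0]]' >/dev/null; python3 d.py .5905 -.0358 .07;  python3 - <<'E'
from h import *
c=capture("side");t=capture("top")
im=np.hstack([cv2.resize(c["img"][180:270,240:330],(400,400),interpolation=2),cv2.resize(t["img"][190:260,255:325],(400,400),interpolation=2)])
cv2.imwrite("pics/small2.png",im[:,:,::-1])
E
```

```text
now [ 0.5918 -0.0362  0.1389] tool delta [ 0.0014 -0.0001  0.0689] norm 0.0689 rows@35mm 2.0 per row [ 0.0007 -0.0001  0.0344] F [ 0.9  1.1 -1.2] w 0.0403 t 49.8
```

View pics/small2.png

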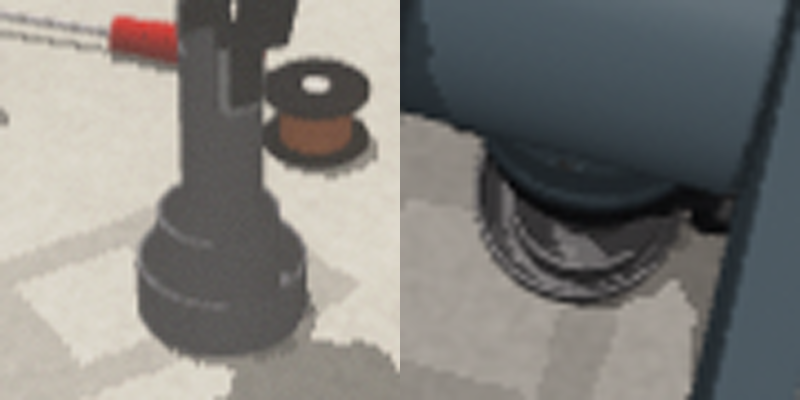

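The small tub is centred over the medium one (columns 221 and 219). Next: lower it gently.

```bash
python3 -m creep '[[0.0007,0,0.01,0,0,0],[0,0,0.01,0,0,0],[0,0,0.006,0,0,0],[0,0,0,0,0,0],[0,0,0,0,0,0]]' | sed -n '2p;4p'; python3 -m creep '[[0,0,0.01,0,0,0],[0,0,0.012,0,0,0],[0,0,0.009,0,0,0],[0,0,0.004,0,0,0],[0,0,0,0,0,0],[0,0,0,0,0,0],[0,0,0,0,0,0]]' | sed -n '2p;4p'
```

```text
tool_pos: [0.59, -0.0355, 0.1109]
ft_force: [-0.3, 0.2, -0.4]
tool_pos: [0.5911, -0.0358, 0.0773]
ft_force: [0.2, -0.1, -1.2]
```

```bash
python3 -m creep '[[0,0,0.003,0,0,0],[0,0,0,0,0,0],[0,0,0,0,0,0],[0,0,0,0,0,0]]' | sed -n '2p;4p'; python3 -m creep '[[0,0,0.002,0,0,0],[0,0,0,0,0,0],[0,0,0,0,0,0]]' | sed -n '2p;4p';python3 -m creep '[[0,0,0.001,0,0,0],[0,0,0,0,0,0],[0,0,0,0,0,0]]' | sed -n '2p;4p'
```

```text
tool_pos: [0.5909, -0.0358, 0.0742]
ft_force: [0.1, 0.5, -0.4]
tool_pos: [0.5906, -0.0357, 0.0718]
ft_force: [0.4, -0.2, -1.2]
tool_pos: [0.5907, -0.0357, 0.0709]
ft_force: [0.1, -0.3, -0.3]
```

```bash
python3 -m creep '[[0,0,0.0007,0,0,0],[0,0,0,0,0,0],[0,0,0,0,0,0]]' | sed -n '2p;4p'
```

```text
tool_pos: [0.5907, -0.0357, 0.0702]
ft_force: [-0.2, 0.1, -0.6]
```

```bash
python3 -m creep '[[0,0,0.0007,0,0,0],[0,0,0,0,0,0],[0,0,0,0,0,0]]' | sed -n '2p;4p'
```

```text
tool_pos: [0.591, -0.0359, 0.0699]
ft_force: [-0.3, 0.6, 0.6]
```

Seated at the predicted height. Release, rise and look.

```bash
python3 -m creep '[[0,0,0,0,0,0],[0,0,0,0,0,0],[0,0,0,0,0,0],[0,0,0,0,0,0],[0,0,0,0,0,0],[0,0,0,0,0,0],[0,0,0,0,0,0],[0,0,0,0,0,0],[0,0,-0.01,0,0,0],[0,0,-0.02,0,0,0],[0,0,-0.03,0,0,0],[0,0,-0.03,0,0,0],[0,0,-0.03,0,0,0],[0,0,-0.03,0,0,0],[0.03,-0.02,-0.01,0,0,0],[0.03,-0.02,0,0,0,0],[0.03,-0.02,0,0,0,0],[0.03,-0.02,0,0,0,0],[0,0,0,0,0,0],[0,0,0,0,0,0]]' 1 | sed -n '2p;4p';  python3 - <<'E'
from h import *
c=capture("side");t=capture("top")
im=np.hstack([cv2.resize(c["img"][130:280,100:330],(460,300),interpolation=2),cv2.resize(t["img"][190:290,225:338],(339,300),interpolation=2)])
cv2.imwrite("pics/final.png",im[:,:,::-1])
E
```

```text
tool_pos: [0.4479, -0.0621, 0.2305]
ft_force: [0.8, 0.6, -0.1]
```

View pics/final.png

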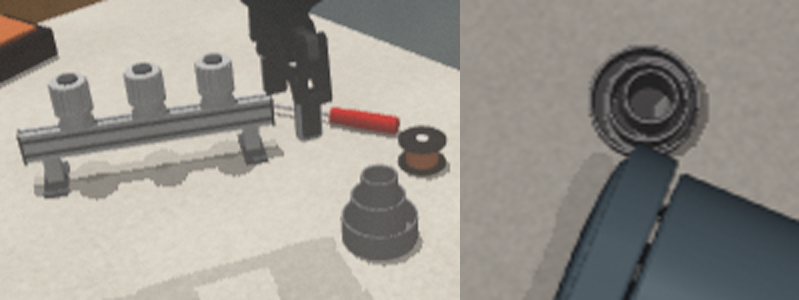

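The picture shows the three sensors upright on the rail, at columns 70, 146 and 214. The tubs are nested concentrically and fully down, and the bystanders are untouched.

```bash
python3 -c "
from cell import *
print(finish_job())"
```

```text
the job is handed in; nothing more can be done
None
```

The job is handed in: all three sensors present stand upright and apart on the rail, and the tubs are nested small in medium in large; the meter, spool and screwdriver were not touched.

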